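Scrape the steel chips into the scrap tub and snap its lid on

TASK

Take the yellow scraper block off its rubber mat and, with it and never with the fingers, sweep all five loose steel chips off the white panel into the blue tub at its near edge. Then stand the scraper back on the middle of its mat, lay the white lid on the tub and press it down until both orange clips have snapped over it. Leave the other things on the bench where they are.

Things in the scene. Friction and masses are not known exactly. Their poses are not given: they have to be found in the camera images.
- stand: Fixed sorting stand: a white panel with a blue open scrap tub fixed across its near edge. Origin on the table under the panel's near edge, midway across; x points along the panel away from the tub, y across, z up. Panel: x = 0 to 175 mm; tub: x = -93 to -3 mm. A chip pushed over the panel's near edge falls into the tub.
- panel (a point): Middle of the white panel's top, 62 mm above the table, 87.5 mm from each end; axes as the stand's. 130 mm wide between two grey side lips 9 mm high; the near and far edges have no lip. The chips start with centres 22 to 110 mm from the near edge and within 45 mm of the mid line.
- tub (a point): Centre of the tub's mouth, at rim height, 50 mm above the table (12 mm lower than the panel); axes as the stand's, 48 mm from the panel's near edge. The tub is 90 (x) x 144 mm (y) outside, walls 4 mm, inside 82 x 136 mm, its floor 5 mm above the table.
- clip_left (a joint): Orange sprung clip at the tub's +y end: outward deflection in m, 0 at rest, to 0.006. 30 mm wide, top 70 mm above the table; its inner face leans from 73.5 mm off the mid line at the top in to 67.5 mm at the hook, 56 mm above the table. The lid pushes it out, then it snaps over the lid. A push of 5 to 9 N down on the lid snaps both clips; the lid's weight alone does not.
- clip_right (a joint): The same clip, mirrored, at the tub's -y end.
- mat: Fixed black rubber mat, 120 x 160 x 4 mm, the scraper's place. Origin: centre of its underside; top 4 mm above the table.
- scraper: Scraper block, 0.13 to 0.25 kg, standing on the mat: rubber-soled yellow block 34 mm (x) x 90 mm (y, the scraping length) x 24 mm high, with a wooden grip bar on top, 22 mm (x) x 70 mm (y), z = 24 to 64 mm. Origin: centre of its sole; z up. Grip the bar from above across its 22 mm (along x). The long upright faces (x = -17 and +17 mm) push the chips.
- board: Fixed cork board, 120 x 170 x 4 mm, on which the lid lies at the start. Origin: centre of its underside; top 4 mm above the table.
- lid: White lid of the tub, 0.06 to 0.13 kg, right way up on the cork board: plate 86 (x) x 140 mm (y), z = 8 to 12 mm; below it a plug that enters the tub, 72 x 127 mm at z = 0 to 4, 77 x 132 mm at z = 4 to 8 mm. Origin: centre of the plug's underside. Snapped on, it lies square with the stand (either way round), plate on the rim and under both clips, origin 42 mm above the table.
- lid_bar (a point): Middle of the blue grip bar's top on the lid, 42 mm above the lid's origin. The bar is 64 mm (lid's x) x 18 mm (y) and 30 mm high; grip it from above across its 18 mm (along y). Laid on the tub but not pressed, the lid stands on the clips about 9 mm too high.
- chip1: Rectangular steel offcut chip, 22 x 16 x 6 mm (x, y, z), about 17 g, lying loose on the white panel at the start. Origin: centre of its underside.
- chip2: Round steel slug chip, 22 mm across, 6 mm thick, about 18 g, lying loose on the white panel at the start. Origin: centre of its underside.
- chip3: Round steel slug chip, 22 mm across, 6 mm thick, about 18 g, lying loose on the white panel at the start. Origin: centre of its underside.
- chip4: Rectangular steel offcut chip, 22 x 16 x 6 mm (x, y, z), about 17 g, lying loose on the white panel at the start. Origin: centre of its underside.
- chip5: Rectangular steel offcut chip, 22 x 16 x 6 mm (x, y, z), about 17 g, lying loose on the white panel at the start. Origin: centre of its underside.
- tape: Bystander: roll of amber packing tape lying flat, 90 mm across, 48 mm high. Origin: centre of its underside.
- carton: Bystander: small cardboard box 90 x 120 x 60 mm. Origin: centre of its underside.
- screwdriver: Bystander: screwdriver, 200 mm long, lying on the table. Origin: centre of its underside.
- spray: Bystander: white bottle with a blue label, 60 mm across, 170 mm high. Origin: centre of its underside.
- cup: Bystander: steel cup, 72 mm across, 80 mm high. Origin: centre of its underside.
Mind the look-alikes: they are no part of the job. Leave any red or turquoise look-alike of the lid alone. Leave any pink look-alike of the scraper alone.

How it is judged:
On the way, in this order (a step that is already met when the one before it is completed fails the run):
1. the scraper is in the gripper, lifted off its mat (contact force between the fingers and scraper above 1 N and height (world z) of scraper above 0.03 m), for 0.1 s.
2. all five chips are in the tub while the gripper holds the scraper (x of chip1 in the frame of stand between -0.091 and -0.005 m and y of chip1 in the frame of stand between -0.07 and 0.07 m and z of each of chip1, chip2, chip3, chip4, chip5 in the frame of stand below 0.046 m and x of chip2 in the frame of stand between -0.091 and -0.005 m and y of chip2 in the frame of stand between -0.07 and 0.07 m and x of chip3 in the frame of stand between -0.091 and -0.005 m and y of chip3 in the frame of stand between -0.07 and 0.07 m and x of chip4 in the frame of stand between -0.091 and -0.005 m and y of chip4 in the frame of stand between -0.07 and 0.07 m and x of chip5 in the frame of stand between -0.091 and -0.005 m and y of chip5 in the frame of stand between -0.07 and 0.07 m and contact force between the fingers and scraper above 1 N), for 0.2 s.
3. the lid is snapped on the tub (horizontal distance between lid and tub below 0.006 m and z of lid in the frame of stand below 0.0435 m and angle between lid's own z axis and vertical below 0.02 rad and angle between the x axis of lid and the x axis of stand, either way round below 0.08 rad), for 0.2 s.
At the end, for the whole second after the job is handed in: All five chips lie in the tub; the lid is down on its rim (within 6 mm of centre, 1.5 mm of its seat, 0.02 rad of level, 0.08 rad of square), both clips back within 1.5 mm; the scraper stands on its mat (within 45 mm of centre, 6 mm of the mat top, 0.1 rad of upright); both at rest (all of step 3 and x of chip1 in the frame of stand between -0.091 and -0.005 m and y of chip1 in the frame of stand between -0.07 and 0.07 m and z of each of chip1, chip2, chip3, chip4, chip5 in the frame of stand below 0.046 m and x of chip2 in the frame of stand between -0.091 and -0.005 m and y of chip2 in the frame of stand between -0.07 and 0.07 m and x of chip3 in the frame of stand between -0.091 and -0.005 m and y of chip3 in the frame of stand between -0.07 and 0.07 m and x of chip4 in the frame of stand between -0.091 and -0.005 m and y of chip4 in the frame of stand between -0.07 and 0.07 m and x of chip5 in the frame of stand between -0.091 and -0.005 m and y of chip5 in the frame of stand between -0.07 and 0.07 m and value of joint each of clip_left, clip_right below 0.0015 m and horizontal distance between scraper and mat below 0.045 m and height (world z) of scraper below 0.01 m and angle between scraper's own z axis and vertical below 0.1 rad and linear speed of each of scraper, lid below 0.02 m/s); the robot touches nothing.
It fails at once if the fingers push a chip (contact force between the fingers and chip1 above 0.5 N or contact force between the fingers and chip2 above 0.5 N or contact force between the fingers and chip3 above 0.5 N or contact force between the fingers and chip4 above 0.5 N or contact force between the fingers and chip5 above 0.5 N).
It fails at once if a bystander (tape, carton, screwdriver, spray bottle, cup) is moved more than 30 mm (distance of any of tape, carton, screwdriver, spray, cup from where it was at the start of the episode above 0.03 m).
It also fails if it takes over 61 s, if anything falls off the work surface, if the arm or the gripper's body presses on something with over 40 N, if the wrist force passes 120 N, or if a joint passes its speed limit or range.

ROBOT

A 6-joint arm with a two-finger parallel gripper is mounted at the origin on the work surface. World frame = base frame: x ahead of the robot, y to its left, z up, the work surface at z = 0. Lengths are in m, angles in rad, forces in N, time in s.
With the tool pointing down it reaches from about 0.3 to 0.75 m from the base axis. Payload 8.5 kg.
Tool frame: the origin (TCP) lies at the very end of the fingers, on their centre line; the grasp point (between the pads) lies 19 mm behind it (ctrl.pinch_z is the distance from the TCP to the grasp point, in m); z points along the fingers, y is the line along which they close (so a half turn about z gives the same grasp; the last joint's range is limited). The gripper opens to 85 mm and grips with 20 to 120 N. Pads are 22 mm wide; open, the fingers measure 114 mm over their backs; the gripper's body (76 mm by 85 mm) begins 54 mm behind the grasp point. The pads swing forward as they close: fully open they stand 13 mm farther back than shut.
Start: joints at [0.918, 0.381, 1.297, -0, 1.464, -0.215], TCP at [0.233, 0.498, 0.231] pointing down, gripper open.
Joint ranges: [-3.11, 3.11], [-0.89, 2.33], [0.22, 2.48], [-1.42, 4.56], [0.17, 2.85], [-2.88, 2.88]. Speed limits (rad/s): [2.39, 2.39, 3.14, 3.14, 3.14, 3.14].

INTERFACE

Orientations are given as a unit quaternion [x, y, z, w].
In Python, from station import readout, optics, job, ctrl gives the robot as it stands.
- The arm moves only by the tool carry_out, never from a script. Its argument "plan" is one flat list of numbers, 7 for each row, row after row: the shift along the tool's x, y, z in mm, then the turn, a rotation vector about the tool's x, y, z in degrees, then the finger opening in mm, from 0 to 85.4. A call has 1 to 12 rows; each row shifts and turns the commanded pose from where the row before left it, along the tool's axes as they then stand; what a row does not reach is not made up. A row lasts 1/12 s, in which the tool goes at most 41.7 mm and 7.16 degrees, less where a joint would pass 70% of its speed; a pose out of reach is approached as far as the arm can. A call is refused whole if a number of a shift passes 41.7 or a number of a turn 7.16, either way. A call with a gripper value outside its range is refused whole. The fingers move at their own pace and stop on an object; "squeeze" is the grip in N (left out, the last holds). Time passes only in rows, so rows that do not move let the fingers close. It gives the time, the measured TCP pose, the force, the opening and the grip force at its end, in the units of the state.
- readout.state(): the state, without advancing time (a new reading comes with each control period).
- optics.read_camera(name): name is "scene" or "top" or "wrist"; returns (picture, depth): 420x560x3 uint8, red, green, blue; 420x560 float32, m along the optical axis (not along the pixel's ray), 0 where there is no reading.
- optics.get_calibration(name): a dict with "mtx" (3x3 intrinsics, pixels), "world_from_camera" (4x4, takes a point from camera to world coordinates); the wrist camera has in their place "tool_from_camera" (4x4, takes a point from camera to tool coordinates, whose origin is the TCP and whose axes are the flange's). Camera axes: x right, y up, looking along -z (the intrinsics and any distortion apply to the point x, -y, -z); pixel columns grow to the right and rows downward; lengths in m; the calibration is good to about 2 mm. A picture is of the moment at which its call begins: read the wrist's pose just before it. get_calibration takes no time and is no camera call.
- job.sign_off(): hands the job in; it is judged then, once.
The state is a dict: "clock": time; "q": joint angles; "qvel": joint speeds; "effort": joint torques, N m; "eef_pos": TCP position; "eef_rot": TCP orientation; "force": force on the tool from outside, world axes, zero at the start; "torque": the same for the moment, N m; "width": finger opening in m; "grip_force": force on a finger pad.
Only numpy, scipy, OpenCV 4.12 (cv2) and the standard library are available. Lean on these libraries where they do the work, as an engineer would, in place of code of your own. Each camera call takes 0.05 s, during which the arm holds its last target. There are 200 camera calls.

## Working session

There is one attempt and no reset: what is moved stays moved. The work goes in short steps, Python scripts to look and compute and a tool call to move; the robot and the scene stay as the last step left them, time stands still between calls to the robot, and variables do not carry over. Pictures are saved under pics/ and viewed, at most 10 in all, crops included, and the job is handed in when it is done.

Besides the shell and the picture viewer there is one more tool, called after ">>>" by a JSON object that holds its "op" and its "data", one argument or row to a line. carry_out: Moves the arm, as the interface text tells. Its arguments: {"type":"object","properties":{"plan":{"type":"array","items":{"type":"number"}},"squeeze":{"type":"number"}},"required":["plan"]}

```bash
ls; mkdir -p pics
python3 - <<'E'
from station import readout, optics, job, ctrl
import cv2,numpy as np
s=readout.state(); print(s)
print(ctrl.pinch_z)
for n in ("scene","top"):
    p,d=optics.read_camera(n); c=optics.get_calibration(n)
    print(n,{k:np.round(v,4).tolist() if not isinstance(v,str) else v for k,v in c.items()})
    cv2.imwrite(f"pics/{n}0.png",p[:,:,::-1]); np.savez(f"{n}0.npz",p=p,d=d)
E
```

```text
pics
{'clock': 0.0, 'q': array([ 9.17707902e-01,  3.81207667e-01,  1.29821906e+00,  3.16655592e-05,
        1.46361190e+00, -2.15281167e-01]), 'qvel': array([ 0.00112807,  0.00076146,  0.00127608, -0.00021653,  0.00013785,
       -0.00013487]), 'effort': array([-3.81824328e-03, -4.48453581e+01, -2.31269735e+01, -4.02430151e-04,
        4.89245489e-03,  1.35584301e-05]), 'eef_pos': array([0.23298767, 0.49790729, 0.23071958]), 'eef_rot': array([ 2.17161154e-01,  9.76135498e-01, -6.49283846e-04, -3.18420781e-04]), 'force': array([-1.01929072,  0.27911283, -0.4570626 ]), 'torque': array([ 0.01595162, -0.0290738 , -0.0668907 ]), 'grip_force': 0.0, 'width': 0.08521885133810174}
0.0187
scene {'mtx': [[432.3753, 0.0, 283.7985], [0.0, 432.3753, 208.0723], [0.0, 0.0, 1.0]], 'world_from_camera': [[-0.1453, -0.5856, 0.7975, 1.3714], [0.9893, -0.0948, 0.1107, 0.1226], [0.0108, 0.805, 0.5931, 0.769], [0.0, 0.0, 0.0, 1.0]]}
top {'mtx': [[538.7542, 0.0, 288.9544], [0.0, 538.7542, 206.3307], [0.0, 0.0, 1.0]], 'world_from_camera': [[-0.0079, 0.9926, -0.1214, 0.223], [-0.9998, -0.01, -0.0167, -0.0298], [-0.0178, 0.1212, 0.9925, 1.699], [0.0, 0.0, 0.0, 1.0]]}
```

View pics/scene0.png

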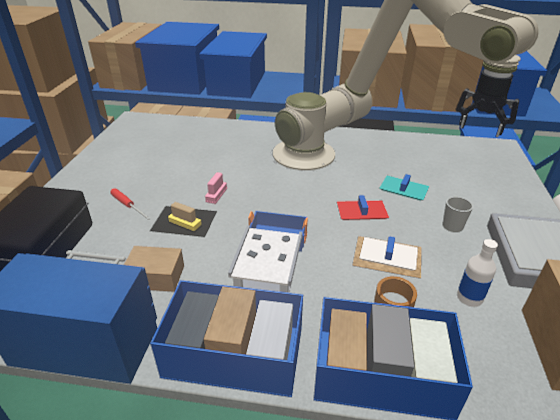

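View pics/top0.png

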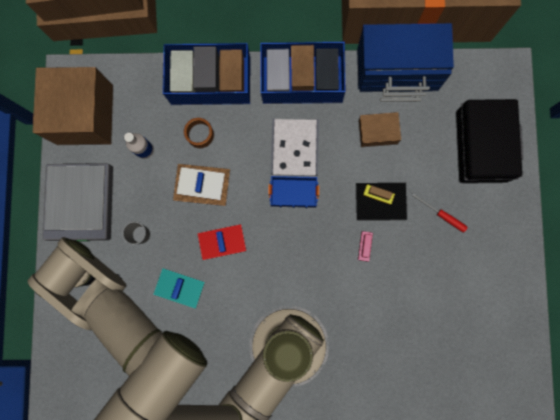

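The scene view shows the scraper on its black mat at (185,217), the stand at (270,250), the white lid on cork at (389,255), and pink, red and turquoise decoys. In the top view these are the scraper (380,194), panel (296,147), tub (294,192) and lid (202,184).

```bash
cat > h.py <<'E'
import numpy as np, cv2
from scipy.spatial.transform import Rotation as R
from station import readout, optics
def pose():
    s=readout.state(); T=np.eye(4); T[:3,:3]=R.from_quat(s['eef_rot']).as_matrix(); T[:3,3]=s['eef_pos']; return T
def shot(n):
    W=pose(); p,d=optics.read_camera(n); c=optics.get_calibration(n)
    T=W@np.array(c['tool_from_camera']) if n=='wrist' else np.array(c['world_from_camera'])
    return p,d,np.array(c['mtx']),T,c
def cast(uv,K,T,z):
    uv=np.atleast_2d(np.asarray(uv,float)); r=np.c_[(uv[:,0]-K[0,2])/K[0,0],-(uv[:,1]-K[1,2])/K[1,1],-np.ones(len(uv))]@T[:3,:3].T
    o=T[:3,3]; return (o+r*((z-o[2])/r[:,2])[:,None])[:,:2]
def hsv(p): return cv2.cvtColor(p,cv2.COLOR_RGB2HSV)
def blobs(m,amin=20):
    m=m.astype(np.uint8)*255
    cs,_=cv2.findContours(m,cv2.RETR_EXTERNAL,cv2.CHAIN_APPROX_NONE)
    return sorted([c[:,0,:] for c in cs if cv2.contourArea(c)>amin],key=lambda c:-cv2.contourArea(c.reshape(-1,1,2)))
def rect(c,K,T,z):
    """centre (m), long,short side (mm), yaw of long side (deg) of a contour on the plane z"""
    P=cast(c,K,T,z).astype(np.float32)*1000; (cx,cy),(w,h),_=r=cv2.minAreaRect(P); b=cv2.boxPoints(r)
    e=max((b[1]-b[0],b[2]-b[1]),key=np.linalg.norm); a=np.degrees(np.arctan2(e[1],e[0])); a=(a+90)%180-90
    return np.round([cx,cy,max(w,h),min(w,h),a],1)
E
python3 - <<'E'
from h import *
c=optics.get_calibration('top');K=np.array(c['mtx']);T=np.array(c['world_from_camera'])
print([k for k in c])
f=np.load('top0.npz');p=f['p'];H=hsv(p).astype(int)
def show(n,m,box,z,amin=20,k=3):
    x0,y0,x1,y1=box;M=np.zeros(m.shape,bool);M[y0:y1,x0:x1]=m[y0:y1,x0:x1]
    for b in blobs(M,amin)[:k]: print(n,rect(b,K,T,z),b.mean(0).round(1))
h,s,v=H[...,0],H[...,1],H[...,2]
for q in [(296,147),(380,194),(378,190),(358,205),(294,192),(200,183),(222,185),(176,180),(272,192),(318,190)]: print(q,H[q[1],q[0]])
show('yellow',(h>20)&(h<35)&(s>150)&(v>100),(350,175,415,225),.028)
show('mat',(v<45),(345,170,420,230),.004)
show('bar',(h>100)&(h<130)&(s>130),(170,155,240,215),.046)
show('lid',(s<50)&(v>150),(170,155,240,215),.016)
show('panel',(s<50)&(v>150),(255,105,335,185),.062)
show('chips',(v<110),(274,122,316,175),.068,4,8)
show('tub',(h>100)&(h<130)&(s>130),(255,165,335,220),.05)
show('clip',(h<20)&(s>130)&(v>120),(255,165,335,220),.07,2)
E
```

```text
['mtx', 'world_from_camera']
(296, 147) [  4  10 181]
(380, 194) [ 16 120 123]
(378, 190) [ 16 115 126]
(358, 205) [90 15 17]
(294, 192) [111 192 142]
(200, 183) [111 200 129]
(222, 185) [ 15  32 161]
(176, 180) [ 14 109 117]
(272, 192) [123 111  87]
(318, 190) [ 12 165 151]
yellow [ 462.9 -281.7   91.3   34.2   69.2] [378.3 195.8]
mat [ 444.5 -292.4  155.2  115.4   89.9] [380.6 199.2]
bar [504.7 277.7  58.3  15.   -8.7] [199.1 181.8]
lid [506.  279.7 141.3  86.3  81.4] [200.2 183.2]
panel [610.1 -20.7 173.9 129.1  -1.9] [294.6 146.7]
chips [589.7 -26.9  15.8  15.4  -0.6] [296.5 152.5]
chips [ 5.494e+02  1.660e+01  1.570e+01  1.540e+01 -4.000e-01] [282.5 165.4]
chips [ 6.202e+02  1.770e+01  1.900e+01  1.240e+01 -4.000e-01] [282.1 143.3]
chips [618.7 -54.7  19.4  14.1  63.2] [305.6 143.1]
chips [556.4 -57.4  15.4  12.5  89.3] [306.5 163.4]
tub [472.5 -16.3 145.7  93.9  89.4] [293.5 190.9]
clip [471.7 -89.9  24.7   3.1  -0.8] [317.5 190.2]
clip [ 4.763e+02  5.680e+01  2.480e+01  3.100e+00 -2.000e-01] [269.5 188.8]
```

>>> {"op": "carry_out", "data": {
  "plan": [0,0,0,0,0,7.1,85,0,0,0,0,0,7.1,85,0,0,0,0,0,7.1,85,0,0,0,0,0,7.1,85,0,0,0,0,0,7.1,85,0,0,0,0,0,7.1,85,0,0,0,0,0,7.1,85,0,0,0,0,0,7.1,85,0,0,0,0,0,7.1,85,0,0,0,0,0,7.1,85,0,0,0,0,0,7.1,85,0,0,0,0,0,7.1,85],
  "squeeze": 60
}}

```text
clock: 1.1
eef_pos: [0.2331, 0.498, 0.2309]
eef_rot: [0.822, 0.569, -0.0, 0.0]
force: [-0.9, -0.2, -0.1]
width: 0.0852
grip_force: 0.0
```

>>> {"op": "carry_out", "data": {
  "plan": [-32.4,24.6,0,0,0,0,85,-32.4,24.6,0,0,0,0,85,-32.4,24.6,0,0,0,0,85,-32.4,24.6,0,0,0,0,85,-32.4,24.6,0,0,0,0,85,-32.4,24.6,0,0,0,0,85,-32.4,24.6,0,0,0,0,85,-32.4,24.6,0,0,0,0,85,-32.4,24.6,0,0,0,0,85,-32.4,24.6,0,0,0,0,85]
}}

```text
clock: 1.93
eef_pos: [0.3514, 0.1071, 0.2313]
eef_rot: [0.82, 0.572, 0.0, -0.0]
force: [1.2, 0.2, -0.1]
width: 0.0851
grip_force: 0.0
```

>>> {"op": "carry_out", "data": {
  "plan": [-32.4,24.6,0,0,0,0,85,-32.4,24.6,0,0,0,0,85,-32.4,24.6,0,0,0,0,85,-32.4,24.6,0,0,0,0,85,-32.4,24.6,0,0,0,0,85,-32.4,24.6,0,0,0,0,85,-32.4,24.6,0,0,0,0,85,-32.4,24.6,0,0,0,0,85,-32.4,24.6,0,0,0,0,85,-32.4,24.6,0,0,0,0,85,0,0,0,0,0,0,85,0,0,0,0,0,0,85]
}}

```text
clock: 2.93
eef_pos: [0.4699, -0.2818, 0.2301]
eef_rot: [0.821, 0.571, -0.0, -0.001]
force: [-0.3, -0.6, -0.2]
width: 0.0852
grip_force: 0.0
```

```bash
cat >> h.py <<'E'
def to(x,y,z,yaw):
    """shift in tool axes (mm) and turn about tool z (deg) to reach world mm x,y,z, closing line at yaw (deg)"""
    T=pose(); d=np.array([x,y,z])/1000-T[:3,3]; ty=T[:3,1]; cur=np.degrees(np.arctan2(ty[1],ty[0]))
    t=-((yaw-cur+90)%180-90); Z=R.from_rotvec([0,0,np.radians(t)]).as_matrix()
    w=T[:3,2]; print('at',(T[:3,3]*1000).round(1),'yaw',cur.round(2),'tilt z',w.round(3),'| shift now-axes',(T[:3,:3].T@d*1000).round(1),'turn',t.round(2),'| shift after turn',((T[:3,:3]@Z).T@d*1000).round(1))
E
python3 - <<'E'
from h import *
to(462.9,-281.7,34,-20.8)
p,d,K,T,c=shot('wrist'); print({k:np.round(v,4).tolist() for k,v in c.items()})
cv2.imwrite('pics/w1.png',p[:,:,::-1])
H=hsv(p).astype(int);h,s,v=H[...,0],H[...,1],H[...,2]
for b in blobs((h>20)&(h<35)&(s>150)&(v>100),200)[:3]: print('yellow',rect(b,K,T,.028),b.mean(0))
for b in blobs((v<45),2000)[:3]: print('mat',rect(b,K,T,.004),b.min(0),b.max(0))
E
```

```text
at [ 469.9 -281.8  230.1] yaw -20.42 tilt z [-0.001  0.001 -1.   ] | shift now-axes [ -2.5  -6.2 196.1] turn 0.38 | shift after turn [ -2.5  -6.2 196.1]
{'mtx': [[324.7717, 0.0, 281.1417], [0.0, 324.7717, 208.6853], [0.0, 0.0, 1.0]], 'tool_from_camera': [[-0.0006, 0.954, 0.2998, 0.0766], [1.0, 0.0004, 0.0005, 0.0005], [0.0004, 0.2998, -0.954, -0.1425], [0.0, 0.0, 0.0, 1.0]]}
yellow [ 465.7 -285.    88.1   33.8   70. ] [278.6504298  181.29799427]
mat [ 381.8 -507.1  834.4  252.1  -20.3] [  0 267] [559 419]
mat [ 446.7 -295.6  158.   117.7   89.7] [194 111] [334 266]
```

View pics/w1.png

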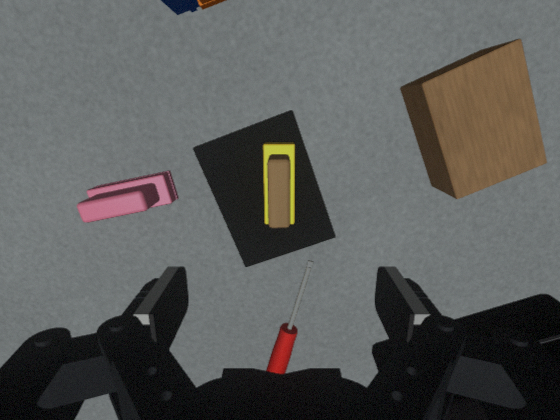

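The wrist view shows the scraper at (279,186) on the mat, (194–334, 111–266), lined up with the fingers. I'll descend and grip it.

>>> {"op": "carry_out", "data": {
  "plan": [-3.5,-4.5,30,0,0,0,85,0,0,40,0,0,0,85,0,0,40,0,0,0,85,0,0,40,0,0,0,85,0,0,30,0,0,0,85,0,0,16,0,0,0,85,0,0,0,0,0,0,85]
}}

```text
clock: 3.57
eef_pos: [0.4631, -0.2794, 0.0325]
eef_rot: [0.82, 0.572, -0.001, -0.003]
force: [-0.5, 0.6, -0.5]
width: 0.085
grip_force: 0.0
```

>>> {"op": "carry_out", "data": {
  "plan": [0,0,0,0,0,0,10,0,0,0,0,0,0,10,0,0,0,0,0,0,10,0,0,0,0,0,0,10,0,0,0,0,0,0,10,0,0,0,0,0,0,10,0,0,0,0,0,0,10,0,0,0,0,0,0,10]
}}

```text
clock: 4.23
eef_pos: [0.4649, -0.2822, 0.0361]
eef_rot: [0.821, 0.572, 0.0, 0.001]
force: [-0.4, 1.3, 7.8]
width: 0.0212
grip_force: 62.2
```

>>> {"op": "carry_out", "data": {
  "plan": [0,0,-10,0,0,0,10,0,0,-30,0,0,0,10,0,0,-40,0,0,0,10,0,0,-40,0,0,0,10,0,0,-10,0,0,-6.2,10,0,0,0,0,0,-6.2,10,0,0,0,0,0,-6.2,10,0,0,0,0,0,0,10]
}}

```text
clock: 4.9
eef_pos: [0.4643, -0.2818, 0.1659]
eef_rot: [0.716, 0.698, -0.0, 0.0]
force: [-0.1, -0.6, -1.5]
width: 0.0213
grip_force: 60.9
```

>>> {"op": "carry_out", "data": {
  "plan": [31.7,22.1,0,0,0,0,10,31.7,22.1,0,0,0,0,10,31.7,22.1,0,0,0,0,10,31.7,22.1,0,0,0,0,10,31.7,22.1,0,0,0,0,10,31.7,22.1,0,0,0,0,10,31.7,22.1,0,0,0,0,10,31.7,22.1,0,0,0,0,10,31.7,22.1,0,0,0,0,10,0,0,0,0,0,0,10,0,0,0,0,0,0,10,0,0,0,0,0,0,10]
}}

```text
clock: 5.9
eef_pos: [0.6713, -0.0028, 0.1649]
eef_rot: [0.718, 0.696, -0.001, -0.0]
force: [0.4, 1.1, -1.1]
width: 0.0214
grip_force: 61.0
```

Run:
```python
from h import *
to(673.1,-3.7,96,-1.8)
p,d,K,T,c=shot('wrist'); W=pose(); cv2.imwrite('pics/w2.png',p[:,:,::-1])
H=hsv(p).astype(int);h,s,v=H[...,0],H[...,1],H[...,2]
for b in blobs((h>20)&(h<35)&(s>150)&(v>80),100)[:3]: print('yellow',rect(b,K,T,W[2,3]-.008),b.min(0),b.max(0))
```

```text
at [671.3  -2.8 164.9] yaw -1.8 tilt z [-0.001 -0.    -1.   ] | shift now-axes [-0.8  1.9 68.9] turn 0.0 | shift after turn [-0.8  1.9 68.9]
yellow [672.8  22.7  39.6  32.9  88.2] [247 176] [316 253]
```

View pics/w2.png

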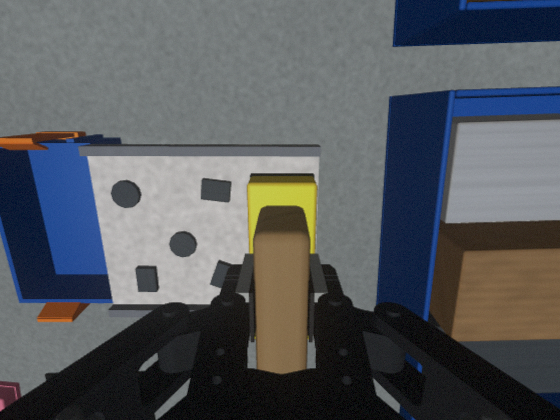

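The wrist view shows the panel at (85–320, 145–310) with chips at (125,194), (216,190), (182,244), (147,278) and (220,274). The scraper is held centred above its far end. I'll check the panel edges against the wrist camera.

Run:
```python
from h import *
p=cv2.imread('pics/w2.png')[:,:,::-1]; c=optics.get_calibration('wrist');K=np.array(c['mtx']);W=pose();T=W@np.array(c['tool_from_camera'])
print(T[:3,3])
g=p.max(2).astype(int); 
S=np.array([522.6,-18.]);a=np.radians(-1.8);ex=np.array([np.cos(a),np.sin(a)]);ey=np.array([-ex[1],ex[0]])
def st(uv,z): q=cast(uv,K,T,z)*1000-S; return np.c_[q@ex,q@ey].round(1)
for col in (120,170,235): 
    c_=g[140:175,col]; r=140+np.argmax(np.diff(c_)); print('lip inner',col,r+.5,st([col,r+.5],.062))
for row in (170,215,255,290):
    c_=g[row,80:125]; k=80+np.argmax(np.diff(c_)); print('near edge',row,k,st([k+.5,row],.062))
for row in (165,170):
    c_=g[row,305:335]; k=305+np.argmin(np.diff(c_)); print('far edge',row,k,st([k+.5,row],.062))
for q in [(125,194),(216,190),(182,244),(147,278),(220,274)]: print('chip',st(q,.068))
```

```text
[0.67443382 0.07296921 0.30766757]
lip inner 120 155.5 [[26.8 60.6]]
lip inner 170 155.5 [[64.6 60.6]]
lip inner 235 155.5 [[113.6  60.6]]
near edge 170 89 [[ 1.8 49.6]]
near edge 215 97 [[ 1.7 13.3]]
near edge 255 104 [[  1.6 -21.8]]
near edge 290 110 [[  1.3 -54.9]]
far edge 165 318 [[176.8  53.3]]
far edge 170 318 [[177.   49.5]]
chip [[29.2 32.2]]
chip [[98.9 35.3]]
chip [[68.9 -9.2]]
chip [[ 37.  -39.9]]
chip [[ 97.8 -36.1]]
```

>>> {"op": "carry_out", "data": {
  "plan": [-8.3,2.8,0,0,0,0,10,0,0,25,0,0,0,10,0,0,25,0,0,0,10,0,0,12,0,0,0,10,0,0,5,0,0,0,10,0,0,0,0,0,0,10,0,0,0,0,0,0,10,0,0,0,0,0,0,10]
}}

```text
clock: 6.62
eef_pos: [0.6749, -0.0117, 0.0998]
eef_rot: [0.718, 0.696, 0.001, 0.001]
force: [0.7, 0.2, -1.3]
width: 0.0211
grip_force: 60.9
```

>>> {"op": "carry_out", "data": {
  "plan": [0,0,1,0,0,0,10,0,0,0,0,0,0,10,0,0,0,0,0,0,10]
}}

```text
clock: 6.87
eef_pos: [0.6744, -0.011, 0.0978]
eef_rot: [0.717, 0.697, 0.0, 0.0]
force: [-0.4, -0.6, -1.8]
width: 0.021
grip_force: 60.9
```

Run:
```python
from h import *
to(673.8,-11.2,96,-1.8); print(readout.state()['force'])
p,d,K,T,c=shot('scene'); cv2.imwrite('pics/s2.png',cv2.resize(p[190:300,210:330,::-1],None,fx=5,fy=5))
```

```text
at [674.4 -11.   97.8] yaw -1.68 tilt z [ 0.001 -0.    -1.   ] | shift now-axes [-0.2 -0.6  1.8] turn 0.12 | shift after turn [-0.2 -0.6  1.8]
[-0.40366588 -0.64397041 -1.75997766]
```

View pics/s2.png

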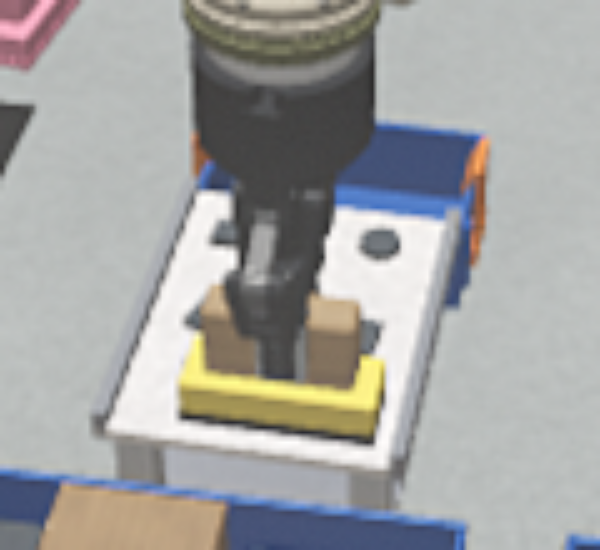

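>>> {"op": "carry_out", "data": {
  "plan": [0,0,2,0,0,0,10,0,0,0,0,0,0,10,0,0,0,0,0,0,10]
}}

```text
clock: 7.17
eef_pos: [0.6742, -0.011, 0.0951]
eef_rot: [0.717, 0.697, -0.0, -0.0]
force: [0.2, 0.1, -2.5]
width: 0.0211
grip_force: 60.9
```

>>> {"op": "carry_out", "data": {
  "plan": [0,-3,0,0,0,0,10,0,-8,0,0,0,0,10,0,-8,0,0,0,0,10,0,-8,0,0,0,0,10,0,-8,0,0,0,0,10,0,-8,0,0,0,0,10,0,0,0,0,0,0,10]
}}

```text
clock: 7.75
eef_pos: [0.6301, -0.0096, 0.0955]
eef_rot: [0.717, 0.697, -0.0, -0.0]
force: [-0.4, 0.5, -1.6]
width: 0.0212
grip_force: 61.1
```

Run:
```python
from h import *
to(673.8,-11.2,96,-1.8); print(readout.state()['force'])
p,d,K,T,c=shot('wrist'); cv2.imwrite('pics/w3.png',p[:,:,::-1])
```

```text
at [630.1  -9.6  95.5] yaw -1.68 tilt z [-0.001  0.    -1.   ] | shift now-axes [-0.3 43.7 -0.5] turn 0.12 | shift after turn [-0.2 43.7 -0.5]
[-0.42569643  0.52789307 -1.62371392]
```

View pics/w3.png

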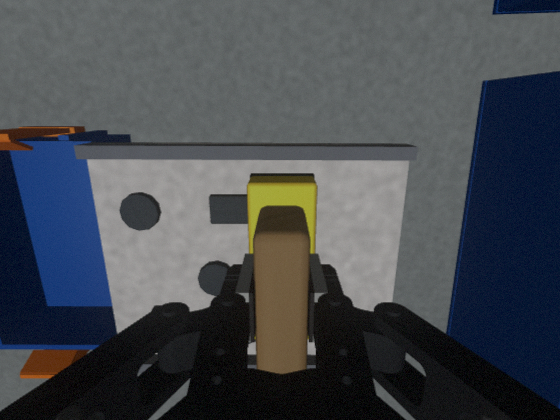

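The first pass is pushing the chip at (228,209) squarely, and the lips are clear. I'll continue over the edge, then set up the second pass.

>>> {"op": "carry_out", "data": {
  "plan": [0,-9,0,0,0,0,10,0,-9,0,0,0,0,10,0,-9,0,0,0,0,10,0,-9,0,0,0,0,10,0,-9,0,0,0,0,10,0,-9,0,0,0,0,10,0,-9,0,0,0,0,10,0,-9,0,0,0,0,10,0,-9,0,0,0,0,10,0,-9,0,0,0,0,10,0,-8,0,0,0,0,10,0,-8,0,0,0,0,10]
}}

```text
clock: 8.8
eef_pos: [0.5253, -0.0067, 0.0954]
eef_rot: [0.717, 0.697, 0.0, 0.0]
force: [0.3, -0.4, -1.8]
width: 0.0213
grip_force: 60.9
```

>>> {"op": "carry_out", "data": {
  "plan": [0,-8,0,0,0,0,10,0,0,0,0,0,0,10,0,0,0,0,0,0,10,0,0,-25,0,0,0,10,0,10,-25,0,0,0,10,-13,36,0,0,0,0,10,-13,36,0,0,0,0,10,0,38,0,0,0,0,10,0,38,0,0,0,0,10,0,0,0,0,0,0,10,0,0,0,0,0,0,10]
}}

```text
clock: 9.72
eef_pos: [0.6757, -0.0372, 0.1438]
eef_rot: [0.717, 0.697, -0.0, -0.0]
force: [-0.4, 0.1, -1.5]
width: 0.0213
grip_force: 61.0
```

Run:
```python
from h import *
to(672.8,-37.2,95.5,-1.8); print(readout.state()['force'],readout.state()['clock'])
p,d,K,T,c=shot('wrist'); q,*_=shot('top')
cv2.imwrite('pics/w4.png',np.hstack([p[100:400,60:360,::-1],cv2.resize(q[110:220,250:340,::-1],(300,367))[:300]]))
```

```text
at [675.7 -37.2 143.8] yaw -1.67 tilt z [-0.001  0.    -1.   ] | shift now-axes [-0.1 -2.9 48.3] turn 0.13 | shift after turn [-0.1 -2.9 48.3]
[-0.35118565  0.06732372 -1.54224598] 9.7167
```

View pics/w4.png

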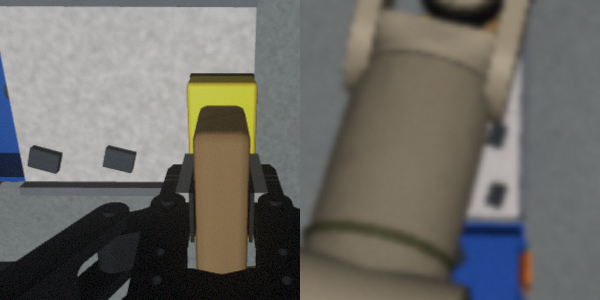

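Three chips are in. Two remain on the panel near the −y lip, at (44,160) and (119,159) in the crop. The second pass goes 2 mm further to that side.

>>> {"op": "carry_out", "data": {
  "plan": [-2,-2,24,0,0,0,10,0,0,20,0,0,0,10,0,0,4.5,0,0,0,10,0,0,0,0,0,0,10,0,-8,0,0,0,0,10,0,-9,0,0,0,0,10,0,-9,0,0,0,0,10,0,-9,0,0,0,0,10,0,-9,0,0,0,0,10,0,-9,0,0,0,0,10,0,-9,0,0,0,0,10]
}}

```text
clock: 10.73
eef_pos: [0.6105, -0.0372, 0.0989]
eef_rot: [0.717, 0.697, 0.001, 0.001]
force: [-0.0, 0.2, -1.2]
width: 0.0216
grip_force: 61.0
```

>>> {"op": "carry_out", "data": {
  "plan": [0,-9,0,0,0,0,10,0,-9,0,0,0,0,10,0,-9,0,0,0,0,10,0,-9,0,0,0,0,10,0,-9,0,0,0,0,10,0,-9,0,0,0,0,10,0,-9,0,0,0,0,10,0,-9,0,0,0,0,10,0,-9,0,0,0,0,10,0,-8,0,0,0,0,10,0,-8,0,0,0,0,10,0,0,0,0,0,0,10]
}}

```text
clock: 11.73
eef_pos: [0.5125, -0.0342, 0.0977]
eef_rot: [0.717, 0.697, 0.0, 0.0]
force: [1.0, 0.6, -0.7]
width: 0.0211
grip_force: 61.1
```

>>> {"op": "carry_out", "data": {
  "plan": [0,0,0,0,0,0,10,0,0,-30,0,0,0,10,0,0,-40,0,0,0,10,-40,0,0,0,0,0,10,-40,0,0,0,0,0,10,-40,0,0,0,0,0,10,0,0,0,0,0,0,10,0,0,0,0,0,0,10]
}}

```text
clock: 12.4
eef_pos: [0.5103, -0.1562, 0.1668]
eef_rot: [0.719, 0.695, 0.0, 0.0]
force: [-0.5, -0.1, -2.0]
width: 0.0213
grip_force: 61.0
```

Run:
```python
from h import *
s=readout.state();print(s['force'],s['clock'])
to(445.5,-294,37,0)
p,d,K,T,c=shot('wrist'); q,*_=shot('top'); 
cv2.imwrite('pics/w5.png',np.hstack([p[:400,:400,::-1],cv2.resize(q[110:220,250:340,::-1],(327,400))]))
```

```text
[-0.53423709 -0.09745124 -2.01734003] 12.4
at [ 510.3 -156.2  166.8] yaw -1.87 tilt z [ 0. -0. -1.] | shift now-axes [-139.8  -60.3  129.7] turn -1.87 | shift after turn [-137.7  -64.8  129.7]
```

View pics/w5.png

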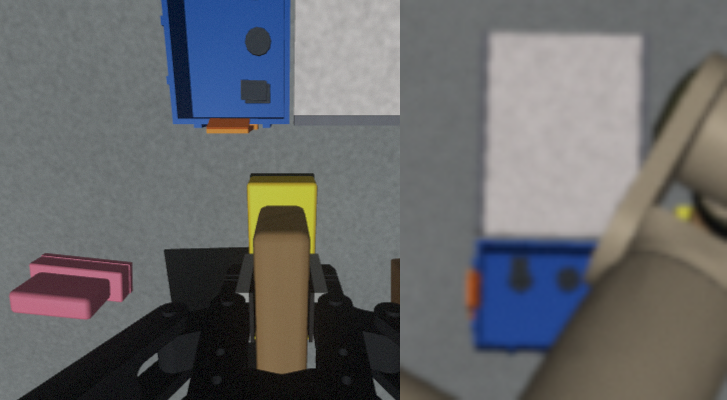

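The panel is clear and the chips lie in the tub, at (257,42) and (257,92) in the wrist half. Next I'll stand the scraper back on its mat.

>>> {"op": "carry_out", "data": {
  "plan": [-35,-15,0,0,0,0,10,-35,-15,0,0,0,0,10,-35,-15,0,0,0,0,10,-35,-15,0,0,0,0,10,0,0,35,0,0,0,10,0,0,35,0,0,0,10,0,0,30,0,0,0,10,0,0,18,0,0,0,10,0,0,6,0,0,0,10,0,0,0,0,0,0,10,0,0,0,0,0,0,10]
}}

```text
clock: 13.42
eef_pos: [0.4468, -0.2922, 0.0438]
eef_rot: [0.717, 0.697, 0.0, 0.001]
force: [0.9, 0.8, -1.5]
width: 0.0215
grip_force: 60.8
```

>>> {"op": "carry_out", "data": {
  "plan": [0,0,2,0,0,0,10,0,0,1,0,0,0,10,0,0,0,0,0,0,10,0,0,0,0,0,0,10]
}}

```text
clock: 13.75
eef_pos: [0.4462, -0.2926, 0.0404]
eef_rot: [0.717, 0.697, 0.0, 0.001]
force: [0.7, 0.2, -1.4]
width: 0.0213
grip_force: 60.8
```

>>> {"op": "carry_out", "data": {
  "plan": [0,0,2,0,0,0,10,0,0,1,0,0,0,10,0,0,0,0,0,0,10,0,0,0,0,0,0,10]
}}

```text
clock: 14.08
eef_pos: [0.4459, -0.2924, 0.0367]
eef_rot: [0.717, 0.697, 0.0, -0.0]
force: [0.2, -0.2, -0.6]
width: 0.0213
grip_force: 60.8
```

>>> {"op": "carry_out", "data": {
  "plan": [0,0,1,0,0,0,10,0,0,0,0,0,0,10,0,0,0,0,0,0,10]
}}

```text
clock: 14.33
eef_pos: [0.4461, -0.2925, 0.0361]
eef_rot: [0.717, 0.697, 0.0, 0.0]
force: [-0.8, 1.3, 2.0]
width: 0.021
grip_force: 61.4
```

>>> {"op": "carry_out", "data": {
  "plan": [0,0,0,0,0,0,50,0,0,0,0,0,0,50,0,0,0,0,0,0,50,0,0,0,0,0,0,50,0,0,-15,0,0,0,50,0,0,-35,0,0,0,50,0,0,-40,0,0,-6.9,50,0,0,-40,0,0,-6.9,50,0,0,-40,0,0,-6.9,50,0,0,-22,0,0,-6.9,60,0,0,0,0,0,-6.9,60,0,0,0,0,0,-6.9,60]
}}

```text
clock: 15.33
eef_pos: [0.4463, -0.2927, 0.2295]
eef_rot: [0.422, 0.907, -0.001, 0.002]
force: [-0.1, 0.4, 0.3]
width: 0.0598
grip_force: 0.0
```

>>> {"op": "carry_out", "data": {
  "plan": [0,0,0,0,0,-6.9,60,0,0,0,0,0,-6.9,60,0,0,0,0,0,-6.9,60,0,0,0,0,0,-6.9,60,0,0,0,0,0,-6.9,60,0,0,0,0,0,-7.1,60,0,0,0,0,0,0,60]
}}

```text
clock: 15.92
eef_pos: [0.4459, -0.2924, 0.2277]
eef_rot: [0.074, 0.997, 0.0, -0.0]
force: [0.6, -0.1, 0.6]
width: 0.0601
grip_force: 0.0
```

Run:
```python
from h import *
to(506,279.7,226,81.4)
p,d,K,T,c=shot('top');H=hsv(p).astype(int);h,s,v=H[...,0],H[...,1],H[...,2]
m=(h>20)&(h<35)&(s>150)&(v>100)
for b in blobs(m,20)[:3]: print('yellow',rect(b,K,T,.028),b.mean(0))
```

```text
at [ 445.9 -292.4  227.7] yaw 81.57 tilt z [-0.  0. -1.] | shift now-axes [ 24.4 574.7   1.8] turn 0.17 | shift after turn [ 26.1 574.7   1.8]
```

>>> {"op": "carry_out", "data": {
  "plan": [1.5,34.6,0,0,0,0,60,1.5,34.6,0,0,0,0,60,1.5,34.6,0,0,0,0,60,1.5,34.6,0,0,0,0,60,1.5,34.6,0,0,0,0,60,1.5,34.6,0,0,0,0,60,1.5,34.6,0,0,0,0,60,1.5,34.6,0,0,0,0,60,0,0,0,0,0,0,60,0,0,0,0,0,0,60]
}}

```text
clock: 16.8
eef_pos: [0.4759, -0.0157, 0.2279]
eef_rot: [0.076, 0.997, -0.0, 0.0]
force: [0.0, -0.1, -0.1]
width: 0.0597
grip_force: 0.0
```

Run:
```python
from h import *
to(506,279.7,226,81.4)
p,d,K,T,c=shot('wrist');cv2.imwrite('pics/tub.png',p[:,:,::-1]);np.save('tubT.npy',T)
H=hsv(p).astype(int);h,s,v=H[...,0],H[...,1],H[...,2]
for b in blobs((h>100)&(h<130)&(s>130),500)[:3]: print('blue',rect(b,K,T,.05),b.min(0),b.max(0))
for b in blobs((h<20)&(s>150)&(v>110),40)[:4]: print('clip',rect(b,K,T,.07),b.min(0),b.max(0))
for b in blobs((s<50)&(v>140),1000)[:3]: print('panel',rect(b,K,T,.062),b.min(0),b.max(0))
p,d,K,T,c=shot('top');H=hsv(p).astype(int);h,s,v=H[...,0],H[...,1],H[...,2]
for b in blobs((h>20)&(h<35)&(s>150)&(v>100),20)[:3]: print('yellow',rect(b,K,T,.028),b.mean(0))
```

```text
at [475.9 -15.7 227.9] yaw 81.29 tilt z [ 0. -0. -1.] | shift now-axes [ 14.9 296.6   1.9] turn -0.11 | shift after turn [ 14.4 296.6   1.9]
blue [473.  -19.2 147.3  95.9  88.1] [200 131] [352 234]
blue [782.6 118.6  96.9  47.6  25.6] [410 375] [456 419]
blue [745.7 272.8  92.3  42.2  37.2] [514 348] [559 393]
clip [347.8 172.7 109.4  45.9 -78.9] [415   0] [559  58]
clip [478.   52.1  30.3  11.5  -1.8] [346 167] [359 197]
clip [473.1 -94.2  29.4   4.4  -1.9] [196 185] [205 214]
panel [611.2 -23.6 174.2 129.2  -1.9] [222 228] [354 372]
panel [490.4 219.4  80.   74.   81.3] [479 127] [559 204]
yellow [ 446.  -292.    87.3   34.6   89.4] [380.05063291 202.29113924]
```

View pics/tub.png

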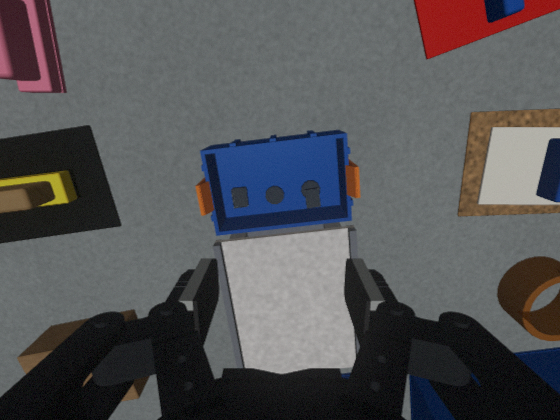

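The tub view shows all five chips inside it, around (240,196), (275,194) and (311,190). The panel is clear and the clips are at (205,199) and (352,182). Now to the lid.

>>> {"op": "carry_out", "data": {
  "plan": [1.8,37.1,0,0,0,0,60,1.8,37.1,0,0,0,0,60,1.8,37.1,0,0,0,0,60,1.8,37.1,0,0,0,0,60,1.8,37.1,0,0,0,0,60,1.8,37.1,0,0,0,0,60,1.8,37.1,0,0,0,0,60,1.8,37.1,0,0,0,0,60,0,0,0,0,0,0,60,0,0,0,0,0,0,60]
}}

```text
clock: 17.73
eef_pos: [0.507, 0.2787, 0.2272]
eef_rot: [0.076, 0.997, -0.0, -0.0]
force: [-0.1, -0.3, 0.3]
width: 0.0598
grip_force: 0.0
```

Run:
```python
from h import *
p,d,K,T,c=shot('wrist');cv2.imwrite('pics/lid.png',p[:,:,::-1])
H=hsv(p).astype(int);h,s,v=H[...,0],H[...,1],H[...,2]
for b in blobs((s<50)&(v>140),1000)[:3]: print('lid',rect(b,K,T,.016),b.min(0),b.max(0))
for b in blobs((h>100)&(h<130)&(s>130),200)[:3]: print('bar',rect(b,K,T,.046),b.min(0),b.max(0))
for b in blobs((h>5)&(h<25)&(s>70)&(v>60),1000)[:3]: print('cork',rect(b,K,T,.004),b.min(0),b.max(0))
to(506,279.7,226,81.4)
```

```text
lid [507.  276.5 139.9  83.6  81.3] [215 141] [344 215]
lid [645.3 -55.8 237.6  99.6 -23.2] [  0 242] [ 80 386]
bar [476.7  26.6 110.6  94.4  87.7] [  0 144] [ 95 240]
bar [610.3 452.4  63.4  62.5 -49.5] [425 229] [495 289]
bar [756.4  47.5  73.1  64.   81.4] [108 380] [161 419]
cork [505.3 275.9 168.7 118.8  83.5] [200 120] [354 226]
cork [699.6 280.5 100.4 100.2  81.3] [267 285] [343 350]
at [507.  277.6 227.4] yaw 81.21 tilt z [-0.001 -0.001 -1.   ] | shift now-axes [1.3 1.9 1.4] turn -0.19 | shift after turn [1.3 1.9 1.4]
```

>>> {"op": "carry_out", "data": {
  "plan": [0,0,40,0,0,0,60,0,0,40,0,0,0,60,0,0,40,0,0,0,60,0,0,40,0,0,0,60,0,0,25,0,0,0,60,0,0,12,0,0,0,60,0,0,4,0,0,0,60,0,0,0,0,0,0,60,0,0,0,0,0,0,60]
}}

```text
clock: 18.53
eef_pos: [0.5074, 0.2777, 0.0279]
eef_rot: [0.077, 0.997, 0.0, 0.001]
force: [0.2, 0.1, -0.6]
width: 0.0601
grip_force: 0.0
```

>>> {"op": "carry_out", "data": {
  "plan": [0,0,6,0,0,0,60,0,0,0,0,0,0,60,0,0,0,0,0,0,8,0,0,0,0,0,0,8,0,0,0,0,0,0,8,0,0,0,0,0,0,8,0,0,0,0,0,0,8,0,0,0,0,0,0,8,0,0,0,0,0,0,8]
}}

```text
clock: 19.28
eef_pos: [0.5067, 0.2787, 0.0213]
eef_rot: [0.076, 0.997, 0.0, 0.0]
force: [-0.5, 0.0, 5.8]
width: 0.0167
grip_force: 60.6
```

>>> {"op": "carry_out", "data": {
  "plan": [0,0,-10,0,0,0,8,0,0,-30,0,0,0,8,0,0,-40,0,0,0,8,0,0,-40,0,0,-3.5,8,0,0,-20,0,0,-3.4,8,0,0,0,0,0,0,8,0,0,0,0,0,0,8]
}}

```text
clock: 19.87
eef_pos: [0.5065, 0.2786, 0.1617]
eef_rot: [0.016, 1.0, 0.0, 0.001]
force: [-0.4, -1.0, -2.5]
width: 0.0165
grip_force: 59.8
```

>>> {"op": "carry_out", "data": {
  "plan": [2.8,-37.2,0,0,0,0,8,2.8,-37.2,0,0,0,0,8,2.8,-37.2,0,0,0,0,8,2.8,-37.2,0,0,0,0,8,2.8,-37.2,0,0,0,0,8,2.8,-37.2,0,0,0,0,8,2.8,-37.2,0,0,0,0,8,2.8,-37.2,0,0,0,0,8,0,0,0,0,0,0,8,0,0,0,0,0,0,8]
}}

```text
clock: 20.7
eef_pos: [0.4739, -0.0196, 0.1594]
eef_rot: [0.018, 1.0, 0.0, -0.002]
force: [0.3, -0.5, -0.9]
width: 0.0168
grip_force: 59.8
```

Run:
```python
from h import *
print(readout.state()['force'],readout.state()['width'])
to(474.9,-17.8,100,88.15)
W=pose();p,d,K,T,c=shot('wrist');cv2.imwrite('pics/held.png',p[:,:,::-1])
H=hsv(p).astype(int);h,s,v=H[...,0],H[...,1],H[...,2]
for b in blobs((s<50)&(v>120),1000)[:3]: print('white',rect(b,K,T,W[2,3]-.005),b.min(0),b.max(0))
```

```text
[ 0.25734223 -0.53587706 -0.86279166] 0.01683171740884173
at [473.9 -19.6 159.4] yaw 87.95 tilt z [-0.003  0.001 -1.   ] | shift now-axes [-1.1  1.7 59.4] turn -0.2 | shift after turn [-1.1  1.7 59.4]
white [467.4 -19.4 139.   70.3  87.9] [133 184] [430 314]
```

View pics/held.png

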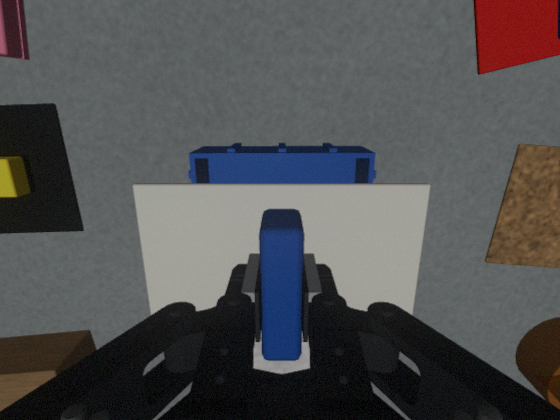

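The lid is held square and centred, its top edge spanning cols 134–428 at row 184. The tub rim spans 190–374 symmetrically below it. I'll lower the lid.

>>> {"op": "carry_out", "data": {
  "plan": [0,1.6,0,0,0,0,8,0,0,30,0,0,0,8,0,0,30,0,0,0,8,0,0,15,0,0,0,8,0,0,6,0,0,0,8,0,0,0,0,0,0,8,0,0,0,0,0,0,8]
}}

```text
clock: 21.33
eef_pos: [0.4752, -0.0159, 0.0802]
eef_rot: [0.015, 1.0, -0.0, 0.0]
force: [-1.1, -0.8, -0.5]
width: 0.0169
grip_force: 59.8
```

>>> {"op": "carry_out", "data": {
  "plan": [0,0,2,0,0,0,8,0,0,2,0,0,0,8,0,0,2,0,0,0,8,0,0,0,0,0,0,8,0,0,0,0,0,0,8]
}}

```text
clock: 21.75
eef_pos: [0.4752, -0.0169, 0.0741]
eef_rot: [0.016, 1.0, -0.0, 0.001]
force: [1.2, -1.9, 0.4]
width: 0.0169
grip_force: 60.0
```

Run:
```python
from h import *
print(readout.state()['force'],readout.state()['torque'])
to(474.1,-18,60,88.15)
```

```text
[ 1.20397813 -1.94699986  0.42559478] [-0.3901929  -0.17548164  0.00395376]
at [475.2 -16.9  74.1] yaw 88.2 tilt z [ 0.001 -0.001 -1.   ] | shift now-axes [ 1.1 -1.1 14.1] turn 0.05 | shift after turn [ 1.1 -1.1 14.1]
```

>>> {"op": "carry_out", "data": {
  "plan": [1,-1,0,0,0,0,8,0,0,2,0,0,0,8,0,0,2,0,0,0,8,0,0,2,0,0,0,8,0,0,0,0,0,0,8,0,0,0,0,0,0,8]
}}

```text
clock: 22.25
eef_pos: [0.4739, -0.0177, 0.0677]
eef_rot: [0.016, 1.0, -0.0, 0.0]
force: [0.6, -2.5, 0.9]
width: 0.0167
grip_force: 60.0
```

>>> {"op": "carry_out", "data": {
  "plan": [0,0,2,0,0,0,8,0,0,2,0,0,0,8,0,0,0,0,0,0,8,0,0,0,0,0,0,8]
}}

```text
clock: 22.58
eef_pos: [0.474, -0.0176, 0.0636]
eef_rot: [0.016, 1.0, -0.0, 0.0]
force: [3.0, -2.4, -2.3]
width: 0.0168
grip_force: 59.7
```

Run:
```python
from h import *
print(readout.state()['force'],readout.state()['torque'])
to(474.1,-18,60,88.15)
```

```text
[ 2.95136112 -2.37314711 -2.25829447] [-0.58369948 -0.4760894   0.00966286]
at [474.  -17.6  63.6] yaw 88.22 tilt z [ 0. -0. -1.] | shift now-axes [-0.1 -0.4  3.6] turn 0.07 | shift after turn [-0.1 -0.4  3.6]
```

>>> {"op": "carry_out", "data": {
  "plan": [-0.8,-0.6,1,0,0,0,8,0,0,1.5,0,0,0,8,0,0,1.5,0,0,0,8,0,0,0,0,0,0,8,0,0,0,0,0,0,8]
}}

```text
clock: 23.0
eef_pos: [0.4742, -0.0179, 0.0595]
eef_rot: [0.016, 1.0, 0.0, -0.001]
force: [-0.5, 0.1, -0.6]
width: 0.0168
grip_force: 61.1
```

>>> {"op": "carry_out", "data": {
  "plan": [0,0,1,0,0,0,8,0,0,1,0,0,0,8,0,0,0,0,0,0,8,0,0,0,0,0,0,8]
}}

```text
clock: 23.33
eef_pos: [0.4744, -0.0179, 0.0592]
eef_rot: [0.015, 1.0, -0.0, 0.0]
force: [-6.7, 1.5, 19.9]
width: 0.0168
grip_force: 64.1
```

Run:
```python
from h import *
print(readout.state()['force'],readout.state()['torque'])
to(474.1,-18,60,88.15)
```

```text
[-6.704464    1.53409022 19.88709918] [ 0.20325303  1.05925233 -0.01577195]
at [474.4 -17.9  59.2] yaw 88.23 tilt z [ 0. -0. -1.] | shift now-axes [ 0.3 -0.1 -0.8] turn 0.08 | shift after turn [ 0.3 -0.1 -0.8]
```

>>> {"op": "carry_out", "data": {
  "plan": [0,0,-1.5,0,0,0,8,0,0,0,0,0,0,60,0,0,0,0,0,0,60,0,0,0,0,0,0,60,0,0,0,0,0,0,60,0,0,-20,0,0,0,60,0,0,-40,0,0,0,60,0,0,-40,0,0,0,60,0,0,-40,0,0,0,60,0,0,-27,0,0,0,60,0,0,0,0,0,0,60,0,0,0,0,0,0,60]
}}

```text
clock: 24.33
eef_pos: [0.4749, -0.0183, 0.2271]
eef_rot: [0.016, 1.0, -0.0, 0.001]
force: [0.5, 0.0, -0.9]
width: 0.0601
grip_force: 0.0
```

Run:
```python
from h import *
s=readout.state();print(s['clock'],s['width'],s['grip_force'],s['eef_pos'])
p,d,K,T,c=shot('wrist')
H=hsv(p).astype(int);h,ss,v=H[...,0],H[...,1],H[...,2]
def z3(m):
    yy,xx=np.nonzero(m&(d>0)); D=d[yy,xx]
    P=np.c_[(xx-K[0,2])/K[0,0]*D,-(yy-K[1,2])/K[1,1]*D,-D,np.ones(len(D))]@T.T; return P[:,:3]*1000
for b in blobs((ss<50)&(v>120),500)[:3]:
    m=np.zeros(h.shape,np.uint8);cv2.drawContours(m,[b.reshape(-1,1,2)],-1,1,-1);m=cv2.erode(m,np.ones((5,5)))>0
    P=z3(m&(ss<50)); A=np.c_[P[:,:2]-P[:,:2].mean(0),np.ones(len(P))]; k=np.linalg.lstsq(A,P[:,2],rcond=None)[0]
    print('white',rect(b,K,T,.054),rect(b,K,T,.062),'mean z',P[:,2].mean().round(1),'slope',k[:2].round(4),b.min(0),b.max(0))
for b in blobs((h<20)&(ss>150)&(v>110),40)[:4]: print('clip',rect(b,K,T,.07),b.min(0),b.max(0))
p,d,K,T,c=shot('top');H=hsv(p).astype(int);h,ss,v=H[...,0],H[...,1],H[...,2]
for b in blobs((h>20)&(h<35)&(ss>150)&(v>100),20)[:2]: print('yellow',rect(b,K,T,.028))
```

```text
24.3333 0.06005623515146421 0.0 [ 0.47487481 -0.01825541  0.22706905]
white [616.5 -23.7 177.1 133.   -1.8] [610.9 -23.5 172.6 129.7  -1.8] mean z 61.7 slope [-0.0009 -0.0011] [218 236] [344 372]
white [475.5 -18.4 139.5  84.9  88.2] [473.6 -18.3 136.   82.7  88.2] mean z 53.8 slope [-0.0007 -0.0013] [209 144] [354 227]
clip [341.2 163.7  97.8  60.2 -78.8] [435   0] [559  78]
clip [478.4  55.5  28.4   4.5  -2.2] [356 177] [362 206]
clip [473.3 -94.1  29.4   4.2  -2.2] [199 176] [204 206]
yellow [ 446.  -292.    87.3   34.6   89.4]
```

```bash
python3 -c "
from station import job
print(job.sign_off())"
```

```text
the job is handed in; nothing more can be done
None
```

The job is handed in at about 24 s. By the last camera checks, all five chips are in the tub, the scraper stands on its mat, and the lid is seated, level and centred under both clips. The hand-in gave no verdict.

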